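Spin the sample turntable and brake it on its mark

TASK

Check that the sample turntable runs freely and park it: push its black peg with the outside of the fingers to flick the wheel spinning, take the fingers off and let it run by itself for three seconds or more, then brake it with a fingertip on the flat of the disc so that it stops with the red mark opposite the black pointer, and take the hand away. Keep your fingers off the disc itself until the mark is coming up to the pointer; do not grip the peg or lift or shove the turntable, and leave the jar, the brass weight and the loupe where they stand.

Things in the scene. Friction and masses are not known exactly. Their poses are not given: they have to be found in the camera images.
- wheel (a joint): turning angle of the wheel on its base, rad, counter-clockwise from above, endless (counts on over several turns). The red mark is exactly at the pointer at every whole multiple of 2 pi. Nearly free bearing: the wheel (0.8 to 1.7 kg) runs on after a push, losing each second about 15 % of its speed (11 to 21 %) and a further 0.03 rad/s, then stays where it stops. May be turned either way.
- hub (a point): centre of the wheel's top face, on its axis, 48 mm above the bench. The wheel is a level grey disc 240 mm across, 10 mm thick, flat on top but for one peg and a low hub cap (36 mm across, 8 mm high); white dots are paint. Smooth lacquer (friction about 0.2): a fingertip pressed on with 5 to 15 N stops it in about 0.1 s. Its white base (3 kg, foot 170 mm across) stands loose on the bench.
- mark (a point): point on the wheel's top face in the middle of the red mark, 115 mm from the axis. The mark is a flat red patch 28 mm wide along the rim and 34 mm long radially, reaching to the rim (84 to 118 mm from the axis). It turns with the wheel.
- pointer (a point): point of the rim, 115 mm from the axis, at which the pointer points; fixed to the base, 48 mm above the bench. The pointer is a small black arrow on a white post just outside the wheel, 130 to 163 mm from the axis, 22 mm wide; its top is 55 mm above the bench. The mark is at the pointer when its point meets this one.
- jar_mid (a point): middle of a small glass jar with a blue cap, 44 mm across and 55 mm high, standing on the bench; leave it alone
- weight_mid (a point): middle of a brass balance weight with a knob, 38 mm across and 56 mm high, standing on the bench; leave it alone
- loupe_mid (a point): middle of a black loupe, 40 mm across and 34 mm high, standing on the bench; leave it alone
- peg (a point): middle of the top of the finger peg: the one upright black round peg on the wheel, 14 mm across and 26 mm high, 60 mm from the axis, on the side opposite the red mark; its top is 74 mm above the bench

How it is judged:
By the outcome, as a careful person would: the job done as asked, in the order asked, and still so for the second after the job is handed in, with the robot touching nothing.
It also fails if it takes over 56 s, if anything falls off the work surface, if the arm or the gripper's body presses on something with over 40 N, if the wrist force passes 120 N, or if a joint passes its speed limit or range.

ROBOT

A 6-joint arm with a two-finger parallel gripper is mounted at the origin on the work surface. World frame = base frame: x ahead of the robot, y to its left, z up, the work surface at z = 0. Lengths are in m, angles in rad, forces in N, time in s.
With the tool pointing down it reaches from about 0.325 to 0.775 m from the base axis. Payload 9.3 kg.
Tool frame: the origin (TCP) lies on the mounting face of the last link; the fingertips stand ctrl.finger_overhang ahead of it and the grasp point (between the pads) lies 155 mm ahead of it (ctrl.finger_overhang is the distance from the TCP to the fingertips, in m); z points along the fingers, y is the direction in which the jaws open and shut (so a half turn about z gives the same grasp; the last joint's range is limited). The gripper opens to 85 mm and grips with 20 to 120 N. Pads are 22 mm wide; open, the fingers measure 114 mm over their backs; the gripper's body (76 mm by 85 mm) begins 54 mm behind the grasp point. The pads swing forward as they close: fully open they stand 13 mm farther back than shut.
Start: joints at [0.976, 0.259, 0.021, 1.334, 0, 1.418], TCP at [0.235, 0.497, 0.405] pointing down, gripper open.
Joint ranges: [-3.04, 3.04], [-0.91, 1.82], [-1.04, 1.36], [-1.92, 1.95], [-1.52, 1.45], [-3.14, 3.14]. Speed limits (rad/s): [2.22, 2.22, 2.79, 3.14, 3.14, 3.14].

INTERFACE

Orientations are given as a unit quaternion [w, x, y, z].
In Python, from rig import ctrl, kin, telemetry, snapshot, calibration, look_for gives the robot as it stands. Calls block until the motion is done:
- ctrl.goto(position, orientation): joint-space move of the TCP to a pose.
- ctrl.servo_line(position, ori=None, vel=0.15, contact_N=None): straight line of the TCP; ori=None keeps the orientation; vel is the mean speed in m/s. With contact_N (N) it stops when the force on the tool has changed by that much, and returns True; else False.
- ctrl.move_j(angles): joint-space move.
- ctrl.grip(opening, force=None): finger opening in m; force is the grip in N (None keeps the last); returns when the fingers have stopped.
- ctrl.pause(seconds).
- kin.solve_ik(position, orientation): joint angles nearest the present ones, or None.
- telemetry.get_obs(): the state.
- snapshot(name): name is "scene" or "top" or "wrist"; returns the picture (384x512x3 uint8, red, green, blue); there is no depth.
- calibration(name): a dict with "intrinsics" (3x3 intrinsics, pixels), "k1" (the pictures are not rectified: a ray, as slopes to the right and down, at radius r is drawn at 1 + k1 r^2 times it, then the intrinsics apply), "camera_from_world" (4x4, takes a point from world to camera coordinates). Camera axes: x right, y up, looking along -z (the intrinsics and any distortion apply to the point x, -y, -z); pixel columns grow to the right and rows downward; lengths in m; the calibration is good to about 2 mm. A picture is of the moment at which its call begins: read the wrist's pose just before it. calibration takes no time and is no camera call; for the wrist camera it gives the pose at the moment of the call.
A pose or a line that the arm cannot do raises ctrl.MotionError and nothing moves.
- ctrl.job_done(): hands the job in, once; it reports no verdict.
Trained networks look in the newest picture that a camera, given by its name, has taken for a name from the list of things; names that differ only in an ending like _2 or _b are one class to them, and where a whole thing is asked for, a point or a joint stands for the part that bears it (a point fixed in the world has none). Each returns a list of dicts, best first, with "confidence" (0 to 1); they miss things now and then, are a little off and sometimes report something else, mostly with a low value. They report only what shows in the picture. A call takes as long as a camera call.
- look_for(camera, target): "at" ([x, y, z] in m, in the coordinates of the camera as it stood for that picture, good to about 4 mm: the middle of the surface that is visible of it).
The state is a dict: "t": time; "qpos": joint angles; "joint_vel": joint speeds; "joint_efforts": joint torques, N m; "tool_pos": TCP position; "tool_rot": TCP orientation; "contact_force": force on the tool from outside, world axes, zero at the start; "moment": the same for the moment, N m; "finger_gap": finger opening in m.
Only numpy, scipy, OpenCV 4.12 (cv2) and the standard library are available. Lean on these libraries where they do the work, as an engineer would, in place of code of your own. Each camera call takes 0.05 s, during which the arm holds its last target. There are 200 camera calls.

## Working session

There is one attempt and no reset: what is moved stays moved. The work goes in short steps, each a Python script; the robot and the scene stay as the last script left them, time stands still between calls to the robot, and variables do not carry over. Pictures are saved under pics/ and viewed, about 8 in all and at most 12, crops included, and the job is handed in when it is done.

```bash
ls; mkdir -p pics; python3 - <<'E'
from rig import ctrl, kin, telemetry, snapshot, calibration, look_for
import cv2, numpy as np
o=telemetry.get_obs();print(o['t'],o['tool_pos'],o['tool_rot'],o['finger_gap'],ctrl.finger_overhang)
for c in ['top','scene']:
    im=snapshot(c);cv2.imwrite(f'pics/{c}0.png',im[:,:,::-1])
    C=calibration(c);Mi=np.linalg.inv(np.array(C['camera_from_world']));print(c,np.array(C['intrinsics']).tolist(),C['k1'],Mi[:3,3],Mi[:3,2])
    for n in ['hub','mark','peg','pointer','jar_mid','weight_mid','loupe_mid','wheel']:
        if c=='scene' and n not in('hub','peg','mark','pointer'):continue
        try:
            for d in look_for(c,n)[:2]:print(n,(Mi@np.r_[d['at'],1])[:3].round(4),round(d['confidence'],2))
        except Exception as e:print(n,e)
print(telemetry.get_obs()['t'])
E
```

```text
pics
0.0 [0.23512713 0.4971382  0.40407151] [-2.45991346e-04  2.19088611e-01  9.75704733e-01 -6.27569517e-04] 0.08550167770821951 0.1734
top [[356.1985188613932, 0.0, 252.68188011650005], [0.0, 356.1985188613932, 190.58383269556361], [0.0, 0.0, 1.0]] -0.10146019589829215 [0.47648316 0.07338321 0.92094162] [-0.11387101 -0.00239725  0.99349265]
hub [0.5968 0.019  0.0468] 0.77
mark [0.596  0.0148 0.0468] 0.83
pointer [0.5986 0.0225 0.044 ] 0.63
pointer [0.5954 0.0163 0.0489] 0.38
jar_mid [0.5944 0.018  0.0484] 0.73
jar_mid [0.4015 0.1113 0.0564] 0.51
weight_mid [ 0.4297 -0.1056  0.0316] 0.53
loupe_mid [ 0.8089 -0.0199  0.0307] 0.57
wheel [0.5974 0.0173 0.045 ] 0.74
scene [[389.0204861363871, 0.0, 258.4663735135331], [0.0, 389.0204861363871, 186.01791778704836], [0.0, 0.0, 1.0]] -0.0897740236223953 [1.05474212 0.23787093 0.70279058] [0.59050721 0.21530962 0.77778082]
hub [0.6089 0.0234 0.0469] 0.74
mark [0.6077 0.0218 0.0459] 0.85
peg [0.6147 0.0231 0.0467] 0.9
pointer [0.6165 0.0262 0.046 ] 0.89
0.7
```

View pics/top0.png

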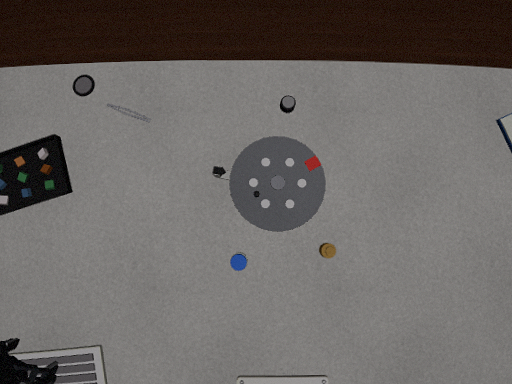

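View pics/scene0.png

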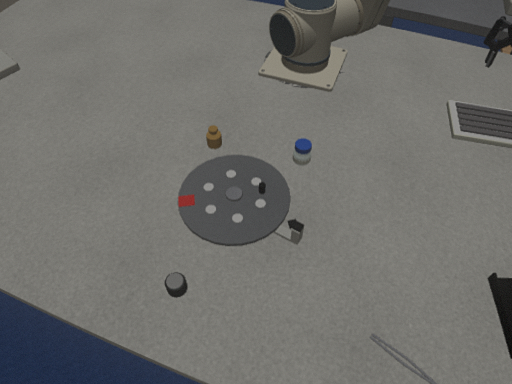

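Top: hub (278,183), red mark (313,163), peg (257,194), pointer (219,172), jar (239,262), weight (328,251), loupe (288,103). Scene: hub (234,194), mark (187,201), peg (262,187), pointer (295,226). Network boxes for "points" give the whole wheel, so I'll measure by colour and ellipse.

```bash
cat > h.py <<'E'
import cv2, numpy as np
from rig import ctrl, kin, telemetry, snapshot, calibration, look_for
def world(C,px,z):
    """pixels (n,2) -> world points on the plane at height z"""
    px=np.atleast_2d(np.float64(px)); K=np.array(C['intrinsics'])
    s=cv2.undistortPoints(px[:,None],K,np.array([C['k1'],0,0,0.]))[:,0]
    Mi=np.linalg.inv(np.array(C['camera_from_world']))
    d=np.c_[s[:,0],-s[:,1],-np.ones(len(s))]@Mi[:3,:3].T; o=Mi[:3,3]
    return o+d*((z-o[2])/d[:,2])[:,None]
def pix(C,p):
    M=np.array(C['camera_from_world']);c=M[:3,:3]@np.array(p)+M[:3,3]
    s=np.array([c[0],-c[1]])/-c[2]; s=s*(1+C['k1']*(s@s)); return (np.array(C['intrinsics'])@np.r_[s,1])[:2]
def red(im):
    i=im.astype(int); return ((i[:,:,0]>110)&(i[:,:,1]<70)&(i[:,:,2]<70)).astype(np.uint8)
def cen(C,mask,z):
    v,u=np.nonzero(mask); return world(C,np.c_[u,v],z).mean(0), len(u)
def fit_hub(C,im,g):
    """radial edge search round guess g on the disc's top rim"""
    gray=cv2.GaussianBlur(cv2.cvtColor(im,cv2.COLOR_RGB2GRAY),(3,3),0).astype(np.float32)
    for it in range(4):
        pts=[]
        for a in np.linspace(0,2*np.pi,180,endpoint=False):
            rr=np.arange(.108,.132,.0005); P=[pix(C,[g[0]+r*np.cos(a),g[1]+r*np.sin(a),.048]) for r in rr]
            P=np.float32(P); v=cv2.remap(gray,P[:,:1],P[:,1:],cv2.INTER_LINEAR)[:,0]
            k=np.argmax(np.gradient(v)); 
            if np.gradient(v)[k]>1: pts.append([g[0]+rr[k]*np.cos(a),g[1]+rr[k]*np.sin(a)])
        p=np.array(pts)
        w=np.ones(len(p),bool)
        for _ in range(3):
            s=np.linalg.lstsq(np.c_[2*p,np.ones(len(p))][w],(p**2).sum(1)[w],rcond=None)[0]
            r=np.sqrt(s[2]+s[:2]@s[:2]); e=abs(np.hypot(*(p-s[:2]).T)-r); w=e<max(.001,2*np.median(e))
        g=s[:2]
    return g,r,w.sum()
E
cat > m.py <<'E'
from h import *
for c,peg,ptr in [('top',(257,194),(219,172)),('scene',(262,187),(295,226))]:
    im=cv2.imread(f'pics/{c}0.png')[:,:,::-1].copy(); C=calibration(c)
    hub,r,n=fit_hub(C,im,np.array([.60,.018]))
    m,k=cen(C,red(im),.048); d=m[:2]-hub
    print(c,'hub',hub.round(4),'r',round(r,4),n,'mark',m.round(4),k,np.hypot(*d).round(4),np.degrees(np.arctan2(d[1],d[0])).round(2))
    dark=(im.max(2)<32).astype(np.uint8)
    _,lab,st,ce=cv2.connectedComponentsWithStats(dark)
    for nm,q,z in [('peg',peg,.066),('ptr',ptr,.055)]:
        j=[i for i in range(1,len(st)) if np.hypot(*(ce[i]-q))<12 and st[i,4]>6]
        for i in j:
            p,k=cen(C,lab==i,z); d=p[:2]-hub
            print(nm,ce[i].round(1),k,p.round(4),'r',np.hypot(*d).round(4),'ang',np.degrees(np.arctan2(d[1],d[0])).round(2))
    u,v=map(int,pix(C,[*(hub),.048])); crop=im[v-70:v+70,u-100:u+100]
    cv2.imwrite(f'pics/{c}_crop.png',cv2.resize(crop,None,fx=4,fy=4,interpolation=cv2.INTER_CUBIC)[:,:,::-1])
    print('crop origin',u-100,v-70)
E
python3 m.py
```

```text
top hub [0.5965 0.0152] r 0.1193 152 mark [ 0.6461 -0.073   0.048 ] 151 0.1011 -60.64
peg [256.2 193.5] 21 [0.5675 0.067  0.066 ] r 0.0594 ang 119.27
ptr [218.5 170.6] 66 [0.6253 0.1598 0.055 ] r 0.1475 ang 78.74
crop origin 177 112
scene hub [0.6016 0.0171] r 0.1203 148 mark [ 0.648  -0.0717  0.048 ] 169 0.1002 -62.38
peg [261.3 189.2] 21 [0.5771 0.0701 0.066 ] r 0.0584 ang 114.78
crop origin 133 125
```

```bash
cat >> h.py <<'E'
HUB=np.array([.5970,.0156]); 
def quat(phi):
    """tool down, tool x along world angle phi"""
    return np.array([0,np.cos(phi/2),np.sin(phi/2),0.])
E
python3 - <<'E'
from h import *
T=lambda:telemetry.get_obs()['t']
ph=np.radians(132+90)
for a in (ph-2*np.pi,ph-np.pi):
    q=quat(a)
    print(np.degrees(a).round(),[None if (s:=kin.solve_ik(p,q)) is None else np.round(s,2) for p in ([.60,.07,.232],[.50,.04,.225],[.36,.32,.19],[.5,.05,.40])])
ctrl.grip(0.0,30);print('closed',T(),telemetry.get_obs()['finger_gap'],ctrl.finger_overhang)
C0=calibration('wrist');o=telemetry.get_obs();Mi=np.linalg.inv(np.array(C0['camera_from_world']))
from scipy.spatial.transform import Rotation as R
w=o['tool_rot'];Rt=R.from_quat([*w[1:],w[0]]).as_matrix()
print('cam in tool',Rt.T@(Mi[:3,3]-o['tool_pos']),'look',Rt.T@-Mi[:3,2],np.array(C0['intrinsics']).tolist(),C0['k1'])
E
```

```text
-138.0 [array([-0.02,  0.45, -0.15,  0.97,  0.  , -0.76]), array([-0.09,  0.3 , -0.41,  0.86,  0.  , -0.82]), array([ 0.55,  0.31, -0.5 ,  0.75,  0.  , -0.18]), array([-0.07,  0.18, -0.1 ,  1.3 ,  0.  , -0.8 ])]
42.0 [array([-0.02,  0.45, -0.15,  0.97,  0.  ,  2.39]), array([-0.09,  0.3 , -0.41,  0.86,  0.  ,  2.32]), array([ 0.55,  0.31, -0.5 ,  0.75,  0.  ,  2.96]), array([-0.07,  0.18, -0.1 ,  1.3 ,  0.  ,  2.34])]
closed 1.4667 0.0004835865793591304 0.1734
cam in tool [ 7.32956426e-02 -2.21368523e-05  3.06014301e-02] look [-2.85625078e-01 -1.91857667e-04  9.58341420e-01] [[337.74913749952026, 0.0, 254.3989500171487], [0.0, 337.74913749952026, 192.96709534434316], [0.0, 0.0, 1.0]] -0.0741148242216751
```

```bash
cat > s1.py <<'E'
from h import *
def st(n):
    o=telemetry.get_obs();print(n,round(o['t'],3),np.round(o['tool_pos'],4),np.round(o['contact_force'],2));return o
q=quat(np.radians(-138))
ctrl.goto([.37,.32,.1734+.015],q);st('bench hover')
ctrl.servo_line([.37,.32,.1734+.004],vel=.05);st('free 11mm .05')
print(ctrl.servo_line([.37,.32,.1734-.006],vel=.05,contact_N=6));st('touch')
ctrl.pause(.15);st('after')
ctrl.servo_line([.37,.32,.1734+.06],vel=.2);st('up 60 .2')
ctrl.goto([.63,.10,.40],q);st('look')
C=calibration('wrist');im=snapshot('wrist');cv2.imwrite('pics/w1.png',im[:,:,::-1])
import pickle;pickle.dump(C,open('w1.pkl','wb'))
g,r,n=fit_hub(C,im,HUB);print('hub',g,r,n)
m,k=cen(C,red(im),.048);d=m[:2]-g;print('mark',m,k,np.hypot(*d),np.degrees(np.arctan2(d[1],d[0])))
st('end')
E
python3 s1.py
```

```text
bench hover 2.9 [0.3702 0.3204 0.1888] [-0.56 -0.88 -0.18]
free 11mm .05 3.267 [0.3698 0.3201 0.177 ] [-0.14  0.49 -0.02]
True
touch 3.475 [0.3702 0.3203 0.1734] [-3.61 -2.14 13.98]
after 3.625 [0.3702 0.3203 0.1734] [-2.75 -1.6  12.91]
up 60 .2 4.075 [0.3701 0.3201 0.2336] [-0.09 -0.8   0.27]
look 5.492 [0.6296 0.1009 0.3992] [-0.33 -0.72 -0.39]
hub [0.59828083 0.01498682] 0.11887278679864485 128
mark [ 0.64822324 -0.07319859  0.048     ] 1095 0.10134549980431441 -60.47564068800227
end 5.542 [0.6295 0.101  0.3993] [-0.58 -0.47  0.29]
```

View pics/w1.png

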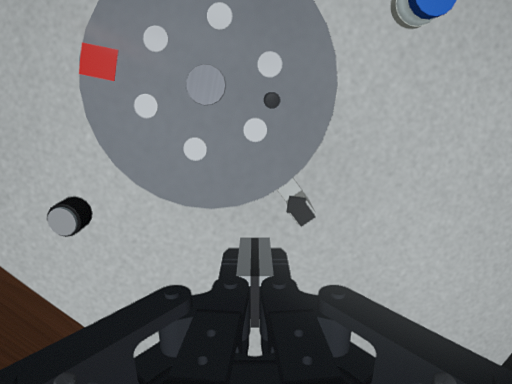

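Wrist view: disc with hub cap (206,85), mark (99,62), peg (272,100), pointer arrow about (300,208), jar (428,5), loupe (70,215). The fingertips met the bench exactly at the stated overhang.

```bash
python3 - <<'E'
from h import *
import pickle
C=pickle.load(open('w1.pkl','rb'));im=cv2.imread('pics/w1.png')[:,:,::-1].copy()
hc,_=None,None
def A(d):return np.degrees(np.arctan2(d[1],d[0])).round(2)
# white-dot independent hub: from mark & radius via rim fit
hub,_,_=fit_hub(C,im,HUB)
for th in (70,85,100):
    _,lab,s,ce=cv2.connectedComponentsWithStats((im.max(2)<th).astype(np.uint8))
    for i in range(1,len(s)):
        q=ce[i]
        if 280<q[0]<320 and 185<q[1]<230 and s[i,4]>50:
            v,u=np.nonzero(lab==i);P=world(C,np.c_[u,v],.055)[:,:2];c=P.mean(0)
            r=P-hub;rr=np.hypot(*r.T);ang=np.degrees(np.arctan2(r[:,1],r[:,0]))
            w,V=np.linalg.eigh(np.cov(P.T));print(th,s[i],'ptr',c,np.hypot(*(c-hub)),A(c-hub),'rmin/max',rr.min(),rr.max(),'ang at tip',ang[rr<rr.min()+.002].mean(),'range',ang.min(),ang.max(),'axis',A(V[:,1]))
        if 262<q[0]<282 and 90<q[1]<110:
            p,_=cen(C,lab==i,.072);print(th,'peg',p,np.hypot(*(p[:2]-hub)),A(p[:2]-hub))
cv2.imwrite('pics/w1c.png',cv2.resize(im[165:235,255:345],None,fx=7,fy=7,interpolation=cv2.INTER_NEAREST)[:,:,::-1])
E
```

```text
70 peg [0.56933784 0.06722341 0.072     ] 0.05971899284523637 118.99
70 [287 196  27  30 474] ptr [0.62711016 0.15926073] 0.14712610634285261 78.7 rmin/max 0.13021518752525674 0.16192029506562147 ang at tip 78.56537743873663 range 74.45259075516005 83.3070750088932 axis 76.75
85 peg [0.56896682 0.06687577 0.072     ] 0.05959676783545219 119.46
85 [287 196  28  30 507] ptr [0.62697774 0.15939057] 0.1472275701714949 78.76 rmin/max 0.13021518752525674 0.16255194746243629 ang at tip 78.90763144074543 range 74.45259075516005 83.3070750088932 axis 77.08
100 peg [0.56897054 0.06697446 0.072     ] 0.059680888756360274 119.41
100 [287 196  28  30 531] ptr [0.62690595 0.15918318] 0.1470101611810542 78.77 rmin/max 0.12963104417869853 0.16255194746243629 ang at tip 78.88079446383482 range 74.23708259639574 83.60426301743185 axis 75.65
```

View pics/w1c.png

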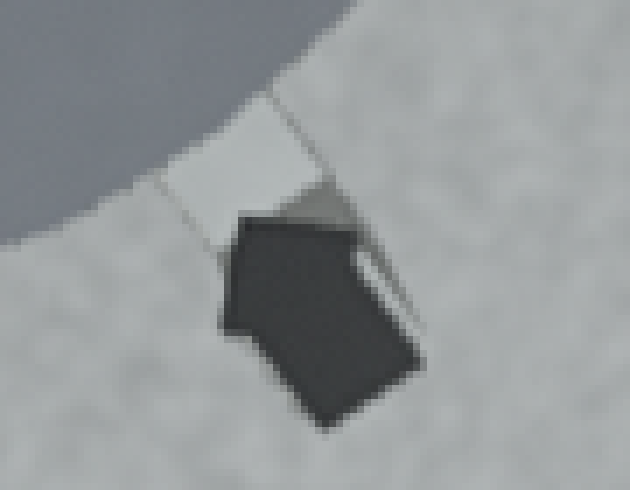

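```bash
cat >> h.py <<'E'
HUB=np.array([.5975,.0151]); SH=np.array([.5983,.0163]); PTR=78.8; Q=quat(np.radians(-138)); OV=.1734
BR=HUB+.095*np.array([np.cos(np.radians(165)),np.sin(np.radians(165))])
def st(n):
    o=telemetry.get_obs();print(n,round(o['t'],3),np.round(o['tool_pos'],4),np.round(o['contact_force'],2));return o
def angle(save=None):
    """(t, wheel angle rad in -pi..pi, red pixels) from the scene camera"""
    t=telemetry.get_obs()['t'];im=snapshot('scene')
    if save: cv2.imwrite(save,im[:,:,::-1])
    m,k=cen(calibration('scene'),red(im),.048);d=m[:2]-SH
    return t,(np.arctan2(d[1],d[0])-np.radians(PTR)+np.pi)%(2*np.pi)-np.pi,k
E
cat > s2.py <<'E'
from h import *
a=np.radians(119.4);peg=HUB+.06*np.array([np.cos(a),np.sin(a)]);b=np.radians(222);u=np.array([np.cos(b),np.sin(b)])
s=peg-u*.024;z=OV+.057
ctrl.goto([*s,z+.05],Q);st('above')
ctrl.servo_line([*s,z],vel=.1)
s2=s+u*.0045;ctrl.servo_line([*s2,z],vel=.03);st('near');print(angle('pics/near.png'))
e=s2+u*.07;ctrl.servo_line([*e,z],vel=.12);st('pushed')
ctrl.servo_line([*e,z+.04],vel=.25);st('lifted')
S=[angle()];ctrl.servo_line([*BR,z+.04],vel=.2);S.append(angle())
for i in range(4): ctrl.pause(.2);S.append(angle('pics/run.png' if i==3 else None))
st('end')
for x in S: print(np.round(x,4))
import pickle;pickle.dump(S,open('S.pkl','wb'))
E
python3 s2.py
```

```text
above 6.117 [0.5863 0.0841 0.2815] [ 0.57 -0.97  1.  ]
near 7.067 [0.5825 0.0803 0.231 ] [-0.   -0.51  0.03]
(7.0667, np.float64(-2.4295635057427947), 163)
pushed 7.85 [0.531  0.0337 0.2306] [-0.18  0.2   0.28]
lifted 8.158 [0.5314 0.034  0.2716] [ 1.02  0.79 -0.6 ]
end 9.533 [0.5057 0.0397 0.2704] [ 0.11 -0.54  0.56]
[  8.1583   1.3368 137.    ]
[  8.4833   2.6257 131.    ]
[  8.7333  -2.7081 157.    ]
[  8.9833  -1.798  198.    ]
[  9.2333  -0.9124 214.    ]
[ 9.4833e+00 -5.1100e-02  1.9300e+02]
```

View pics/run.png

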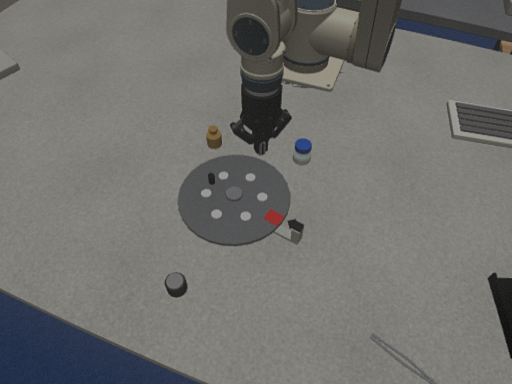

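Wheel spins at ~3.5 rad/s; mark (274,217), pointer (295,226) and base unmoved. Let it run and fit.

```bash
cat >> h.py <<'E'
from scipy.optimize import least_squares
def fit(S):
    """theta(t) with w' = -k w - c"""
    t=np.array([s[0] for s in S]);y=np.unwrap([s[1] for s in S]);t0=t[0]
    def th(p,x): x=x-t0;e=(1-np.exp(-p[2]*x))/p[2];return p[0]+(p[1]+p[3]/p[2])*e-p[3]/p[2]*x
    def w(p,x): return (p[1]+p[3]/p[2])*np.exp(-p[2]*(x-t0))-p[3]/p[2]
    r=least_squares(lambda p:np.r_[th(p,t)-y,(p[2]-.16)*.02,(p[3]-.03)*1],[y[0],3.6,.16,.03],loss='soft_l1',f_scale=.03)
    p=r.x;return p,(lambda x:th(p,x)),(lambda x:w(p,x)),th(p,t)-y
E
cat > s3.py <<'E'
from h import *
import pickle;S=pickle.load(open('S.pkl','rb'))
for i in range(12): ctrl.pause(.45);S.append(angle())
pickle.dump(S,open('S.pkl','wb'))
p,th,w,res=fit(S);print(p.round(4),'\nres',res.round(3))
now=telemetry.get_obs()['t'];x=np.arange(now,now+18,.002);n=np.floor(th(x)/(2*np.pi))
print(now,w(now))
for i in np.nonzero(np.diff(n)>0)[0]: print('pass',x[i].round(3),'w',w(x[i]).round(3))
E
python3 s3.py
```

```text
[1.335  4.049  0.1309 0.0299] 
res [-0.002 -0.004 -0.002  0.006  0.008  0.004 -0.008 -0.005  0.004  0.006
 -0.003 -0.007 -0.005  0.001  0.007  0.006  0.001 -0.006]
15.5333 1.4004081322505992
pass 21.251 w 0.542
```

```bash
cat > s4.py <<'E'
from h import *
import pickle;S=pickle.load(open('S.pkl','rb'))
now=lambda:telemetry.get_obs()['t']
ctrl.pause(1.5);S.append(angle())
ctrl.servo_line([*BR,OV+.048+.015],vel=.1);S.append(angle())
ctrl.servo_line([*BR,OV+.048+.004],vel=.05);st('hover')
while now()<20.3: ctrl.pause(.25);S.append(angle())
p,th,w,res=fit(S);x=np.arange(now(),now()+3,.001);n=np.floor(th(x)/(2*np.pi));tp=x[np.nonzero(np.diff(n)>0)[0][0]+1]
loc=np.mean(res[-3:])                    # model ahead of the last sightings by this
tp+=loc/w(tp);print('pass',tp,'w',w(tp),'res',res[-10:].round(3))
ctrl.pause(tp-.19-now());t0=now()
print(ctrl.servo_line([*BR,OV+.048-.006],vel=.05,contact_N=6),'cmd',t0);st('touch')
ctrl.pause(.1);a=angle();st('hold');ctrl.pause(.3);b=angle('pics/stop.png');st('hold');print(a,b)
pickle.dump(S,open('S.pkl','wb'))
E
python3 s4.py
```

```text
hover 17.992 [0.5056 0.0397 0.2251] [-0.25 -0.17  0.4 ]
pass 21.181774726950742 w 0.5583169278542074 res [-0.007 -0.003  0.     0.001  0.002  0.004  0.001  0.001 -0.001 -0.003]
True cmd 20.9917
touch 21.2 [0.5062 0.0397 0.2214] [-1.11 -0.18 10.95]
hold 21.35 [0.5062 0.0397 0.2215] [-2.11  0.46  8.82]
hold 21.7 [0.5062 0.0397 0.2214] [-0.56  1.11 10.51]
(21.3, np.float64(-0.044821776718411144), 192) (21.65, np.float64(-0.0444226777178347), 192)
```

Reads −0.044 rad (about 5 mm short) by the scene camera. I'll lift off and verify from close with the wrist camera.

```bash
cat > s5.py <<'E'
from h import *
import sys
ctrl.servo_line([*BR,OV+.048+.05],vel=.1);st('up');print('scene',angle())
ctrl.goto([.63,.10,.40],Q);st('look');print('scene',angle())
C=calibration('wrist');im=snapshot('wrist');cv2.imwrite(sys.argv[1],im[:,:,::-1])
g,r,n=fit_hub(C,im,HUB);A=lambda d:np.degrees(np.arctan2(d[1],d[0]))
m,k=cen(C,red(im),.048);_,lab,s,ce=cv2.connectedComponentsWithStats((im.max(2)<85).astype(np.uint8))
i=min((i for i in range(1,len(s)) if 300<s[i,4]<800),key=lambda i:np.hypot(*(ce[i]-[300,210])))
P,_=cen(C,lab==i,.055);print('hub',g,r,n,'mark',m,k,np.hypot(*(m[:2]-g)),A(m[:2]-g),'ptr',P,np.hypot(*(P[:2]-g)),A(P[:2]-g))
E
python3 s5.py pics/w2.png
```

```text
up 22.358 [0.5055 0.0397 0.2708] [0.31 1.13 0.23]
scene (22.3583, np.float64(-0.04250259642714749), 190)
look 23.183 [0.6296 0.0999 0.3983] [-0.17 -0.39 -0.54]
scene (23.1833, np.float64(-0.04223713505677207), 191)
hub [0.59823781 0.01495394] 0.1188389167546845 128 mark [0.62195511 0.11298667 0.048     ] 895 0.10086092819118915 76.39962079867135 ptr [0.62700045 0.1593077  0.055     ] 0.14719136696638058 78.73133239212714
```

View pics/w2.png

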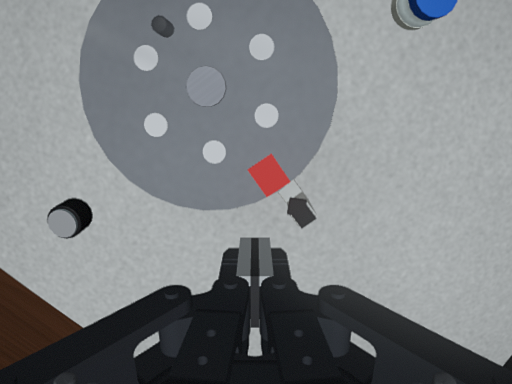

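The wrist view confirms it: mark at (269,175) is 2.35° (4.7 mm) short of the pointer at (301,210), so contact came 0.08 s earlier than I assumed. There is time for a full second run: flick slower, ≥3 s free, brake with the corrected lead.

```bash
cat > s6.py <<'E'
from h import *
a=np.radians(76.4+180);peg=HUB+.06*np.array([np.cos(a),np.sin(a)]);u=np.array([1.,0]);q=quat(-np.pi)
s=peg-u*.024;z=OV+.057
print([kin.solve_ik(p,q) is not None for p in ([*s,z],[*(s+u*.075),z])])
ctrl.goto([*s,z+.05],q);st('above')
ctrl.servo_line([*s,z],vel=.1)
s2=s+u*.0045;ctrl.servo_line([*s2,z],vel=.03);st('near')
e=s2+u*.07;ctrl.servo_line([*e,z],vel=.046);st('pushed')
ctrl.servo_line([*e,z+.04],vel=.25);st('lifted')
ctrl.goto([*BR,OV+.048+.03],Q);st('brake above')
S=[angle()]
for i in range(5): ctrl.pause(.2);S.append(angle())
for x in S: print(np.round(x,4))
p,th,w,res=fit(S);print(p,res.round(3))
import pickle;pickle.dump(S,open('S2.pkl','wb'))
E
python3 s6.py
```

```text
[True, True]
above 24.1 [ 0.5598 -0.0432  0.2812] [ 0.54 -0.23  0.01]
near 25.05 [ 0.5643 -0.0433  0.2309] [-0.2  -0.38  0.22]
pushed 26.725 [ 0.6337 -0.0432  0.2305] [-0.02 -0.01  0.06]
lifted 27.033 [ 0.6341 -0.0433  0.272 ] [-0.57 -0.17 -0.73]
brake above 27.7 [0.5056 0.0399 0.2512] [0.43 0.08 0.36]
[ 27.7   -3.13 143.  ]
[ 27.95    -2.8324 151.    ]
[ 28.2     -2.5507 161.    ]
[ 28.45    -2.2766 175.    ]
[ 28.7     -2.0172 183.    ]
[ 28.95    -1.7643 199.    ]
[-3.12940655  1.20683799  0.13687689  0.02998676] [ 0.001 -0.001  0.001 -0.001  0.001 -0.001]
```

```bash
cat > s7.py <<'E'
from h import *
import pickle;S=pickle.load(open('S2.pkl','rb'))
now=lambda:telemetry.get_obs()['t']
ctrl.servo_line([*BR,OV+.048+.015],vel=.1);S.append(angle())
ctrl.servo_line([*BR,OV+.048+.004],vel=.05);st('hover')
def pas():
    p,th,w,res=fit(S);x=np.arange(now(),now()+4,.001);n=np.floor(th(x)/(2*np.pi));tp=x[np.nonzero(np.diff(n)>0)[0][0]+1]
    return tp+np.mean(res[-3:])/w(tp),w(tp),res
while True:
    ctrl.pause(.1);S.append(angle());tp,w,res=pas()
    if tp-now()<.35: break
print('pass',tp,'w',w,'res',res[-8:].round(3))
ctrl.pause(tp-.115-now());t0=now()
print(ctrl.servo_line([*BR,OV+.048-.006],vel=.05,contact_N=6),'cmd',t0);st('touch')
ctrl.pause(.3);print(angle())
E
python3 s7.py && python3 s5.py pics/w3.png
```

```text
hover 29.717 [0.5056 0.0397 0.2251] [-0.3  -0.2   0.04]
pass 31.037133923362966 w 0.7106577699504731 res [-0.     0.     0.     0.001 -0.    -0.001  0.001 -0.001]
True cmd 30.925
touch 31.133 [0.5062 0.0397 0.2214] [-2.29  0.9  12.32]
(31.4333, np.float64(-0.006172388668345352), 189)
up 32.142 [0.5055 0.0397 0.2708] [ 0.17  0.2  -0.87]
scene (32.1417, np.float64(-0.005679138656012661), 188)
look 32.967 [0.6296 0.0999 0.3984] [-0.89 -0.59 -0.19]
scene (32.9667, np.float64(-0.0057202413592483126), 187)
hub [0.59823575 0.01496336] 0.1188722006713722 128 mark [0.61823908 0.11383839 0.048     ] 899 0.10087816995153424 78.5629059347513 ptr [0.62700045 0.15930759 0.055     ] 0.14718241496429738 78.72982485454013
```

```bash
python3 - <<'E'
from h import *
im=snapshot('scene');cv2.imwrite('pics/fin.png',im[:,:,::-1])
a=cv2.imread('pics/scene0.png')[:,:,::-1].astype(int)
for n,(u,v) in dict(jar=(303,150),weight=(214,138),loupe=(176,284),pointer=(292,230)).items():
    s=np.s_[v-16:v+16,u-14:u+14];print(n,abs(a[s]-im[s]).max(2).mean().round(1))
ctrl.job_done()
E
```

```text
jar 9.6
weight 8.8
loupe 8.9
pointer 12.7
the job is handed in; nothing more can be done
```

View pics/w3.png

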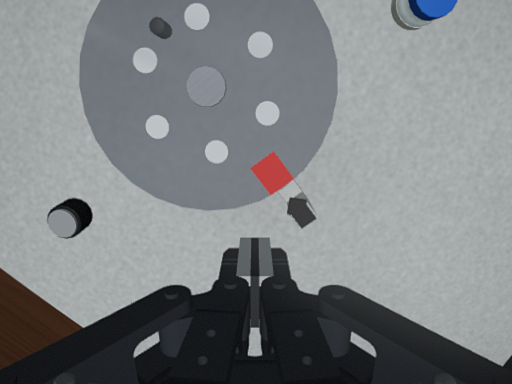

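The turntable is parked with the red mark at the pointer and the hand is clear. It took two runs, and I handed the job in at about 33 s of the 56 s allowed.

- **First run:** I flicked the peg with the closed fingers and the wheel ran free for about 13 s. I then braked it with a fingertip at about 11 N. It stopped 2.35° (4.7 mm) short of the pointer, because the fingertip met the disc about 0.08 s earlier than I had assumed.
- **Second run:** I did the whole sequence again with a slower flick. The wheel ran free for about 4 s, and I braked it at about 12 N as the mark came up to the pointer.
- **Final checks:** The last wrist picture shows the mark (271,173) in line with the pointer (301,210). It measures 0.17° (about 0.3 mm) off by the wrist camera and 0.33° by the scene camera. The wheel did not move between lifting off and handing in.
- **Base and other objects:** The pointer and hub stayed within about 0.1 mm between the two stops. Comparing the first and last scene pictures around the jar, weight and loupe showed only small differences, about the size of image noise.

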